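# Click the lid of a sample tub shut all round

### The job

The lid of the wide white sample tub on the rubber mat is only resting on the tub. With your fingertips press the lid's rim straight down, section by section, until all four sections have clicked shut. Do not lift, tip or shove the tub, leave the other things on the bench alone, and finish clear of it.

Things in the scene. Friction and masses are not known exactly. Their poses are not given: they have to be found in the camera images.
- tub: The wide white plastic sample tub, filled (1.1 to 1.6 kg, loose, on a fixed rubber mat 3 mm thick): 102 mm across the foot, 135 mm across the lid, by far the widest white tub. Origin at the centre of its underside, z up. The lid cannot come off or turn; only its rim moves, straight down. The middle of the lid is sunk (80.5 mm above the origin) and does not move.
- section0_top (a point): Middle of the rim's section on the tub's +x side, on its top, among five small moulded thumb ribs; it goes down with the section. The rim is a flat ring, radius 55 to 67 mm about the tub's axis (this point at 61 mm), 92.5 mm above the tub's origin while loose and 86.5 mm when shut, parted by narrow slots into four equal sections of 87 degrees that move separately.
- section1_top (a point): The same for the section on the tub's +y side.
- section2_top (a point): The same for the section on the tub's -x side.
- section3_top (a point): The same for the section on the tub's -y side; a pull tab 18 mm long sticks out of this section near its +x end.
- section0 (a joint): How far the +x section is pressed down, m: 0 loose (as at the start), 0.006 shut. It resists with 8 to 12 N at first and springs back if let go early; past about 3 mm it snaps down by itself and stays, and is then hard. A slow press of 18 to 25 N anywhere on the section shuts it.
- section1 (a joint): The same for the +y section.
- section2 (a joint): The same for the -x section.
- section3 (a joint): The same for the -y section.
- small_tub: Bystander on the mat: a small white tub, already shut, 77 mm across and 65 mm high. Origin at the centre of its underside.
- jar: Bystander on the mat: an amber glass jar with a black cap, 50 mm across, 75 mm high. Origin at the centre of its underside.
- weight: Bystander on the mat: a steel calibration weight with a knob, 32 mm across, 50 mm high. Origin at the centre of its underside.
- scoop: Bystander on the mat: a small steel scoop lying flat, 145 mm long along its x, 23 mm wide, 9 mm high. Origin underneath, near its middle.
- mortar: Bystander on the bench to the robot's left: a white ceramic mortar, 104 mm across, 58 mm high. Origin at the centre of its underside.
Not all that is in view belongs to the job. Leave any green or pink look-alike of the tub alone.

How it is judged:
At the end, for the whole second after the job is handed in: All four rim sections are down by more than 5 of their 6 mm (snapped shut), and the tub stands at rest, upright within 3 degrees, within 30 mm of where it was (value of joint each of section0, section1, section2, section3 above 0.005 m and angle between tub's own z axis and vertical below 0.05 rad and distance of tub from where it was at the start of the episode below 0.03 m and linear speed of tub below 0.02 m/s); the robot touches nothing.
It fails at once if the tub is lifted or tipped (height (world z) of tub above 0.012 m or angle between tub's own z axis and vertical above 0.15 rad).
It fails at once if the tub is shoved more than 30 mm from its place (distance of tub from where it was at the start of the episode above 0.03 m).
It fails at once if another thing on the bench is moved more than 20 mm (distance of any of small_tub, jar, weight, scoop, mortar from where it was at the start of the episode above 0.02 m).
It also fails if it takes over 48 s, if anything falls off the work surface, if the arm or the gripper's body presses on something with over 40 N, if the wrist force passes 120 N, or if a joint passes its speed limit or range.

### The arm

A 6-joint arm with a two-finger parallel gripper is mounted at the origin on the work surface. World frame = base frame: x ahead of the robot, y to its left, z up, the work surface at z = 0. Lengths are in m, angles in rad, forces in N, time in s.
With the tool pointing down it reaches from about 0.375 to 0.9 m from the base axis. Payload 3.1 kg.
Tool frame: the origin (TCP) lies at the centre of the arm's flange, where the gripper is bolted on; the fingertips stand 173 mm ahead of it and the grasp point (between the pads) lies 155 mm ahead of it (tip_extent is the distance from the TCP to the fingertips, in m); z points along the fingers, y is the direction in which the jaws open and shut (so a half turn about z gives the same grasp; the last joint's range is limited). The gripper opens to 85 mm and grips with 20 to 120 N. Pads are 22 mm wide; open, the fingers measure 114 mm over their backs; the gripper's body (76 mm by 85 mm) begins 54 mm behind the grasp point. The pads swing forward as they close: fully open they stand 13 mm farther back than shut.
Start: joints at [1.171, 0.527, 1.433, -0, 1.181, -0.178], TCP at [0.137, 0.61, 0.405] pointing down, gripper open.
Joint ranges: [-3.08, 3.08], [-0.75, 2.2], [0.22, 2.44], [-1.43, 4.57], [0, 2.65], [-2.85, 2.85]. Speed limits (rad/s): [2.79, 2.79, 3.14, 3.14, 3.14, 3.14].

### API

Orientations are given as a unit quaternion [x, y, z, w].
In Python, from station import sense, snapshot, sign_off, tip_extent gives the robot as it stands. The module is installed in compiled form; this text tells all that it offers.
- The arm moves only by the tool servo_tool, never from a script. Its argument "rows" is a list of rows, each a list of 3 entries, a list of its own where there are three numbers: the shift along the tool's x, y, z in mm, then the turn about the tool's z in degrees, then the opening, from -1 (shut) to 1 (fully open), so that 0 is half open. A call has 1 to 8 rows; each row is the pose to reach, as a shift and turn from the pose measured when the call began, along the tool's axes at that moment; what a row does not reach only later rows make up. A row lasts 1/10 s, in which the tool goes at most 50 mm and 8.59 degrees, less where a joint would pass 70% of its speed; a pose out of reach is approached as far as the arm can. A call with a gripper value outside its range is refused whole. The fingers move at their own pace and stop on an object; "force" is the grip in N (left out, the last holds). Time passes only in rows, so rows that repeat a pose let the fingers close. It gives the time, the measured TCP pose, the force and the opening at its end, in the units of the state.
- sense(): the state, without advancing time (a new reading comes with each control period).
- snapshot(name): name is "scene" or "top"; returns a dict with "image" (400x640x3 uint8, blue, green, red), "z_map" (400x640 float32, m along the optical axis (not along the pixel's ray), 0 where there is no reading), "vertical_fov" (degrees; the focal length in pixels is half the picture's height over the tangent of half this angle, whatever the lens; pixels are square), "cx", "cy" (the principal point, pixels), "cam_to_world" (4x4, takes a point from camera to world coordinates). Camera axes: x right, y down, z forward; pixel columns grow to the right and rows downward; lengths in m; the calibration is good to about 2 mm. A picture is of the moment at which its call begins.
- sign_off(): hands the job in, once; it reports no verdict.
The state is a dict: "t": time; "q": joint angles; "qd": joint speeds; "tau": joint torques, N m; "tcp_pos": TCP position; "tool_rot": TCP orientation; "force": force on the tool from outside, world axes, zero at the start; "ft_torque": the same for the moment, N m; "finger_gap": opening from 0.0 (shut) to 1.0 (fully open).
Only numpy, scipy, OpenCV 4.12 (cv2) and the standard library are available. Lean on these libraries where they do the work, as an engineer would, in place of code of your own. Each camera call takes 0.05 s, during which the arm holds its last target. There are 200 camera calls.

## Working session

There is one attempt and no reset: what is moved stays moved. The work goes in short steps, Python scripts to look and compute and a tool call to move; the robot and the scene stay as the last step left them, time stands still between calls to the robot, and variables do not carry over. Pictures are saved under pics/ and viewed, about 8 in all and at most 12, crops included, and the job is handed in when it is done.

Besides the shell and the picture viewer there is one more tool, called after "Request:" as name(argument=value, ...), one argument or row to a line, values as JSON. servo_tool: Moves the arm, as the interface text tells. Its arguments: {"type":"object","properties":{"rows":{"type":"array"},"force":{"type":"number"}},"required":["rows"]}

```bash
mkdir -p pics
cat > h.py <<'E'
import numpy as np, cv2
from station import *
def snap(n):
    s=snapshot(n); f=200/np.tan(np.radians(s["vertical_fov"])/2)
    v,u=np.mgrid[0:400,0:640]; z=s["z_map"]
    P=np.stack([(u-s["cx"])/f*z,(v-s["cy"])/f*z,z,np.ones_like(z)],-1)@s["cam_to_world"].T
    P[z==0]=np.nan
    return s,f,P[...,:3]
E
python3 - <<'E'
from h import *
st=sense(); print(st)
print(tip_extent if not callable(tip_extent) else tip_extent())
ims=[]
for n in("top","scene"):
    s,f,P=snap(n); cv2.imwrite(f"pics/{n}1.png",s["image"]); print(n,f,s["cx"],s["cy"],s["cam_to_world"])
    np.save(n+"P.npy",P)
E
```

```text
{'t': 0.0, 'q': array([ 1.17148958e+00,  5.28474478e-01,  1.43389479e+00, -9.67592492e-06,
        1.18140682e+00, -1.78503592e-01]), 'qd': array([-7.29847384e-04,  1.58621583e-05, -6.66931959e-04,  3.69718475e-04,
        2.76683213e-04,  6.67624304e-04]), 'tau': array([-1.49145293e-03, -4.42347014e+01, -1.78027618e+01, -2.73668211e-04,
        8.36202671e-03,  1.50604120e-05]), 'tcp_pos': array([0.13672275, 0.60951164, 0.40373049]), 'tool_rot': array([ 1.10175546e-01,  9.93911544e-01, -1.04774906e-03, -3.06745650e-04]), 'force': array([-0.39189187,  0.04650604, -0.39257398]), 'ft_torque': array([-0.0134322 , -0.00054075, -0.0260206 ]), 'finger_gap': 0.9986529910678923}
0.1734
top 369.69367432084545 318.098236689679 198.54029331560136 [[ 0.0053296  -0.99458401  0.10379905  0.35862525]
 [-0.99980048 -0.00729811 -0.01859415  0.079185  ]
 [ 0.01925098 -0.10367924 -0.99442446  1.01369263]
 [ 0.          0.          0.          1.        ]]
scene 446.26291539584963 317.62231333384534 202.1545717749586 [[ 0.16804722  0.82250795 -0.54336066  1.0258866 ]
 [ 0.98566148 -0.13168843  0.10549694 -0.01870264]
 [ 0.01521776 -0.55329814 -0.83284428  0.9284991 ]
 [ 0.          0.          0.          1.        ]]
```

View pics/top1.png

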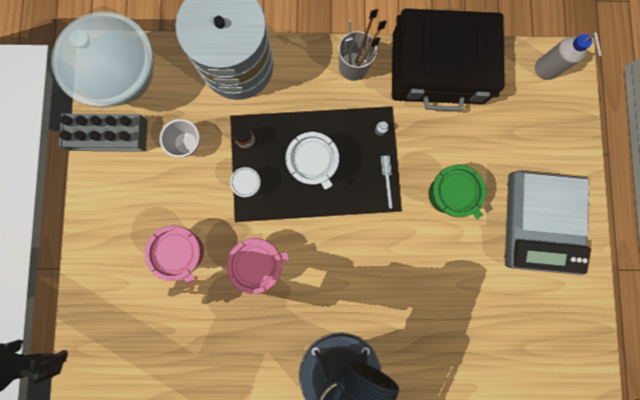

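View pics/scene1.png

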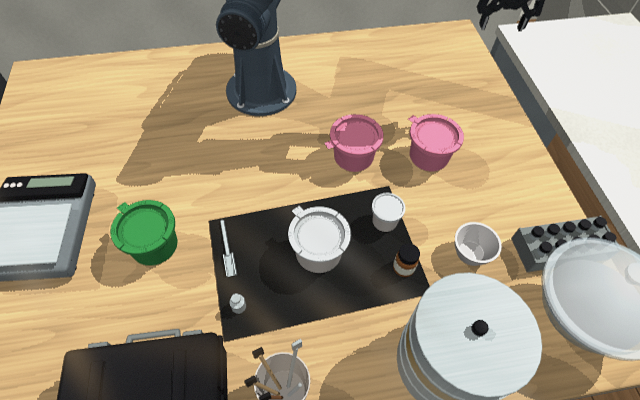

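Top view: the wide white tub is at about (313,158) on the mat, with its tab at (327,183). The other white things are the small tub (245,182) and the mortar (180,138). The pink and green ones are look-alikes. The one at (313,158) fits: widest white tub, on the mat, with a tab. Next I'll measure it and confirm in a crop.

```bash
cat > m.py <<'E'
from h import *
import sys
def measure(save=None):
    s,f,P=snap("top"); im=s["image"]
    T=s["cam_to_world"]; 
    z=P[...,2]; v,u=np.mgrid[0:400,0:640]
    near=(np.hypot(u-313,v-158)<45)
    m=near&(z>.087)&(z<.104)&(im.min(2)>90)
    p=P[m]; c=np.median(p[:,:2],0)
    for _ in range(20):
        q=p[np.abs(np.hypot(*(p[:,:2]-c).T)-.061)<.0075]
        A=np.c_[2*q[:,:2],np.ones(len(q))]; x=np.linalg.lstsq(A,(q[:,:2]**2).sum(1),rcond=None)[0]; c=x[:2]
    d=p[:,:2]-c; r=np.hypot(*d.T); a=np.degrees(np.arctan2(d[:,1],d[:,0]))
    R=np.sqrt(x[2]+c@c)
    t=p[r>.072]; td=t[:,:2].mean(0)-c if len(t) else [np.nan]*2
    out=dict(c=c.round(4),R=R.round(4),n=len(q),tab=np.degrees(np.arctan2(td[1],td[0])).round(1),tabr=np.hypot(*td).round(3),nt=len(t))
    zs={}
    for k in range(-180,180,30):
        w=(np.abs((a-k+180)%360-180)<12)&(np.abs(r-.061)<.004); zs[k]=np.round(np.median(p[w,2]),4) if w.any() else None
    print(out); print(zs)
    if save: cv2.imwrite(save,cv2.resize(im[108:208,250:380],None,fx=6,fy=6,interpolation=cv2.INTER_CUBIC))
    return s,f,P
if __name__=="__main__":
    measure(sys.argv[1] if len(sys.argv)>1 else None)
E
python3 m.py pics/crop1.png
python3 - <<'E'
from h import *
P=np.load("topP.npy")
for n,(u,v) in dict(small=(245,182),jar=(245,138),weight=(382,128),scoop=(388,180),scoop2=(386,160)).items(): print(n,np.nanmedian(P[v-2:v+3,u-2:u+3].reshape(-1,3),0).round(3))
E
```

```text
{'c': array([0.5584, 0.0771]), 'R': np.float64(0.0611), 'n': 761, 'tab': np.float64(-150.6), 'tabr': np.float64(0.078), 'nt': 39}
{-180: np.float64(0.0958), -150: np.float64(0.0947), -120: np.float64(0.0956), -90: np.float64(0.0955), -60: np.float64(0.0952), -30: np.float64(0.0957), 0: np.float64(0.0959), 30: np.float64(0.0964), 60: np.float64(0.0954), 90: np.float64(0.0954), 120: np.float64(0.0956), 150: np.float64(0.0957)}
small [0.499 0.251 0.066]
jar [0.612 0.251 0.077]
weight [ 0.653 -0.11   0.038]
scoop [ 0.516 -0.131  0.01 ]
scoop2 [ 0.573 -0.128  0.006]
```

View pics/crop1.png

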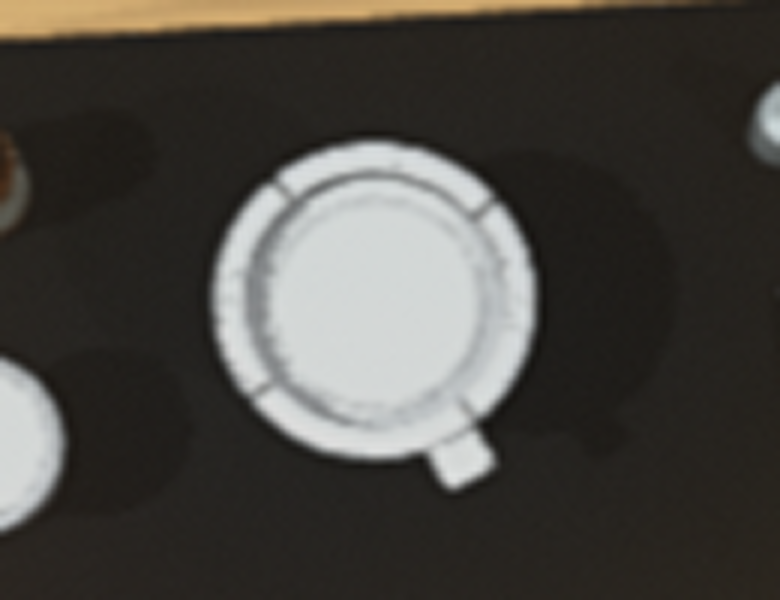

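The crop confirms it: wide white lid centred at crop (375,300), slots at (285,187), (485,207), (262,390) and (467,410), tab at (463,460). In world angles the section middles are about -6, 84, 174 (the one with the tab) and -96 degrees. I'll press each one with the closed fingertips.

```bash
cat > go.py <<'E'
from h import *
from scipy.spatial.transform import Rotation as R
import sys
s=sense(); M=R.from_quat(s["tool_rot"]).as_matrix()
c=np.array([.5584,.0771]); a,r,z=map(float,sys.argv[1:4])
t=np.r_[c+r*np.array([np.cos(np.radians(a)),np.sin(np.radians(a))]),z]
print(s["t"],s["tcp_pos"].round(4),s["force"].round(2),s["finger_gap"],"y axis deg",np.degrees(np.arctan2(M[1,1],M[0,1])).round(1),"tilt",M[:2,2].round(4))
print("target",t.round(4),"shift mm",(M.T@(t-s["tcp_pos"])*1000).round(1))
E
python3 go.py 84 .060 .32
```

```text
0.15 [0.1368 0.6096 0.4039] [-0.22 -0.04  0.53] 1.0000511120596995 y axis deg 77.3 tilt [-0.0007 -0.0016]
target [0.5647 0.1368 0.32  ] shift mm [-521.1 -367.4   84.4]
```

Request:
servo_tool(
  rows=[
    [[-40,-28,0],0,-1],
    [[-80,-56,0],0,-1],
    [[-120,-84,0],0,-1],
    [[-160,-112,0],0,-1],
    [[-200,-140,0],0,-1],
    [[-240,-168,0],0,-1],
    [[-280,-196,0],0,-1],
    [[-300,-210,0],0,-1],
  ],
  force=30,
)

```text
t: 0.95
tcp_pos: [0.3856, 0.3364, 0.4042]
tool_rot: [0.112, 0.994, -0.001, 0.0]
force: [-0.0, 0.6, -0.1]
finger_gap: 0.0
```

```bash
python3 go.py 84 .060 .32
```

```text
0.95 [0.3856 0.3364 0.4042] [-0.01  0.63 -0.1 ] 7.906824416057577e-05 y axis deg 77.2 tilt [ 0.0001 -0.0022]
target [0.5647 0.1368 0.32  ] shift mm [-218.8 -154.8   84.6]
```

Request:
servo_tool(
  rows=[
    [[-40,-28,0],0,-1],
    [[-80,-56,0],0,-1],
    [[-120,-84,0],0,-1],
    [[-160,-112,30],0,-1],
    [[-200,-140,60],0,-1],
    [[-219,-155,84],0,-1],
    [[-219,-155,84],0,-1],
    [[-219,-155,84],0,-1],
  ],
)

```text
t: 1.75
tcp_pos: [0.5648, 0.1357, 0.3193]
tool_rot: [0.113, 0.994, -0.001, -0.002]
force: [0.3, 0.2, 0.7]
finger_gap: 0.0
```

```bash
python3 go.py 84 .060 .28
python3 - <<'E'
from h import *
s,f,P=snap("scene"); cv2.imwrite("pics/s2.png",cv2.resize(s["image"][140:300,230:430],None,fx=4,fy=3.75*4/3.75,interpolation=cv2.INTER_CUBIC)[:600])
E
```

```text
1.75 [0.5648 0.1357 0.3193] [0.32 0.2  0.67] 0.00026451595287309894 y axis deg 77.1 tilt [-0.0034 -0.002 ]
target [0.5647 0.1368 0.28  ] shift mm [ 0.2  1.1 39.3]
```

View pics/s2.png

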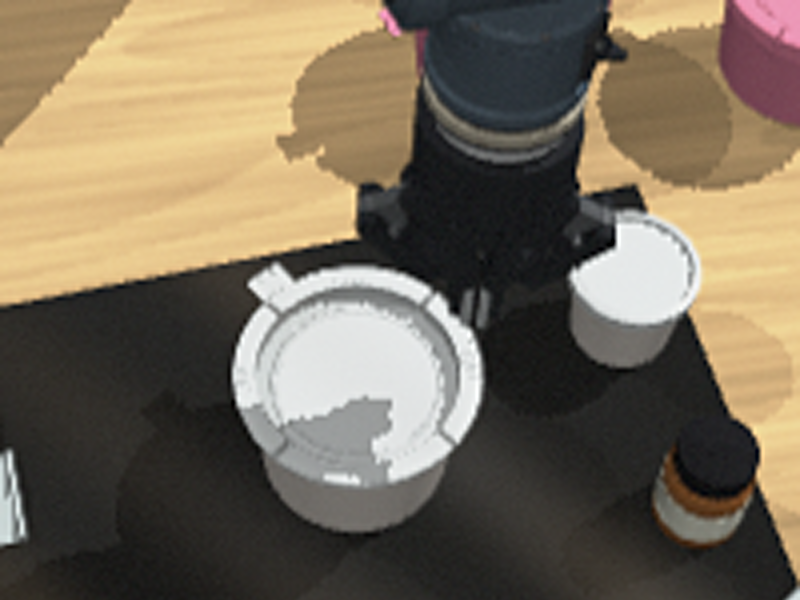

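The tips at crop (475,305) hang about 50 mm above the section's rim and clear of the small tub. I'll descend, then press slowly.

Request:
servo_tool(
  rows=[
    [[0,1,15],0,-1],
    [[0,1,30],0,-1],
    [[0,1,40],0,-1],
    [[0,1,45],0,-1],
    [[0,1,46],0,-1],
    [[0,1,46],0,-1],
  ],
)

```text
t: 2.4
tcp_pos: [0.5646, 0.1379, 0.2749]
tool_rot: [0.112, 0.994, -0.001, -0.0]
force: [0.1, -0.5, -0.1]
finger_gap: 0.002
```

Request:
servo_tool(
  rows=[
    [[0,0,1],0,-1],
    [[0,0,2],0,-1],
    [[0,0,3],0,-1],
    [[0,0,4],0,-1],
    [[0,0,4],0,-1],
  ],
)

```text
t: 2.9
tcp_pos: [0.5646, 0.1378, 0.2708]
tool_rot: [0.112, 0.994, -0.001, -0.0]
force: [0.4, 0.2, -0.8]
finger_gap: 0.0
```

Request:
servo_tool(
  rows=[
    [[0,0,1],0,-1],
    [[0,0,2],0,-1],
    [[0,0,3],0,-1],
    [[0,0,4],0,-1],
    [[0,0,4],0,-1],
  ],
)

```text
t: 3.4
tcp_pos: [0.5646, 0.138, 0.2678]
tool_rot: [0.112, 0.994, -0.001, 0.0]
force: [-1.5, 1.0, 5.5]
finger_gap: -0.006
```

Request:
servo_tool(
  rows=[
    [[0,0,1],0,-1],
    [[0,0,2],0,-1],
    [[0,0,3],0,-1],
    [[0,0,3],0,-1],
  ],
)

```text
t: 3.8
tcp_pos: [0.5645, 0.138, 0.2645]
tool_rot: [0.112, 0.994, -0.001, -0.0]
force: [-0.5, 0.1, -1.0]
finger_gap: -0.001
```

Request:
servo_tool(
  rows=[
    [[0,0,1],0,-1],
    [[0,0,2],0,-1],
    [[0,0,2],0,-1],
  ],
)

```text
t: 4.1
tcp_pos: [0.5646, 0.138, 0.2625]
tool_rot: [0.112, 0.994, -0.001, -0.0]
force: [-1.2, 0.4, 2.9]
finger_gap: -0.001
```

Request:
servo_tool(
  rows=[
    [[0,0,1],0,-1],
    [[0,0,2],0,-1],
    [[0,0,2],0,-1],
  ],
)

```text
t: 4.4
tcp_pos: [0.5646, 0.1381, 0.2623]
tool_rot: [0.112, 0.994, -0.001, 0.0]
force: [-4.2, 0.1, 12.0]
finger_gap: 0.003
```

Hard stop about 6 mm below first contact, so this section is shut. I'll lift and check with the top camera.

Request:
servo_tool(
  rows=[
    [[0,0,-5],0,-1],
    [[0,0,-20],0,-1],
    [[0,0,-40],0,-1],
    [[0,0,-40],0,-1],
    [[0,0,-40],0,-1],
  ],
)

```text
t: 4.9
tcp_pos: [0.5646, 0.1381, 0.3022]
tool_rot: [0.112, 0.994, -0.001, 0.001]
force: [-0.8, 0.0, 0.3]
finger_gap: 0.003
```

```bash
python3 m.py; python3 go.py -6 .060 .28
```

```text
{'c': array([0.5581, 0.076 ]), 'R': np.float64(0.0606), 'n': 380, 'tab': np.float64(-150.8), 'tabr': np.float64(0.078), 'nt': 38}
{-180: np.float64(0.0944), -150: np.float64(0.0953), -120: np.float64(0.0961), -90: np.float64(0.0957), -60: np.float64(0.0953), -30: np.float64(0.095), 0: np.float64(0.0959), 30: None, 60: None, 90: None, 120: None, 150: None}
4.95 [0.5643 0.1381 0.3017] [ 0.87 -0.45 -0.54] -0.0007642487923180785 y axis deg 77.2 tilt [-0.0006 -0.0015]
target [0.6181 0.0708 0.28  ] shift mm [-67.4 -53.6  21.7]
```

Request:
servo_tool(
  rows=[
    [[-30,-24,0],0,-1],
    [[-60,-48,0],0,-1],
    [[-67,-54,0],0,-1],
    [[-67,-54,15],0,-1],
    [[-67,-54,25],0,-1],
    [[-67,-54,30],0,-1],
    [[-67,-54,30],0,-1],
  ],
)

```text
t: 5.65
tcp_pos: [0.6165, 0.0716, 0.2701]
tool_rot: [0.111, 0.994, -0.001, -0.002]
force: [-0.3, 0.1, -0.1]
finger_gap: 0.002
```

Request:
servo_tool(
  rows=[
    [[0,0,1],0,-1],
    [[0,0,2],0,-1],
    [[0,0,3],0,-1],
    [[0,0,4],0,-1],
    [[0,0,4],0,-1],
  ],
)

```text
t: 6.15
tcp_pos: [0.6164, 0.0722, 0.2677]
tool_rot: [0.111, 0.994, -0.0, -0.001]
force: [-1.3, 1.5, 5.0]
finger_gap: -0.001
```

Request:
servo_tool(
  rows=[
    [[0,0,1],0,-1],
    [[0,0,2],0,-1],
    [[0,0,3],0,-1],
    [[0,0,3],0,-1],
  ],
)

```text
t: 6.55
tcp_pos: [0.6163, 0.0723, 0.2644]
tool_rot: [0.111, 0.994, -0.0, -0.002]
force: [0.3, -1.1, -0.0]
finger_gap: 0.0
```

Request:
servo_tool(
  rows=[
    [[0,0,1],0,-1],
    [[0,0,2],0,-1],
    [[0,0,3],0,-1],
    [[0,0,3],0,-1],
  ],
)

```text
t: 6.95
tcp_pos: [0.6163, 0.0724, 0.2624]
tool_rot: [0.111, 0.994, -0.0, -0.001]
force: [-1.1, 0.4, 7.1]
finger_gap: -0.0
```

Request:
servo_tool(
  rows=[
    [[0,0,1],0,-1],
    [[0,0,2],0,-1],
    [[0,0,2],0,-1],
  ],
)

```text
t: 7.25
tcp_pos: [0.6163, 0.0724, 0.2623]
tool_rot: [0.111, 0.994, -0.0, -0.001]
force: [-2.4, -0.2, 11.5]
finger_gap: 0.004
```

Request:
servo_tool(
  rows=[
    [[0,0,-5],0,-1],
    [[0,0,-20],0,-1],
    [[0,0,-40],0,-1],
    [[0,0,-40],0,-1],
    [[0,0,-40],0,-1],
  ],
)

```text
t: 7.75
tcp_pos: [0.6165, 0.0725, 0.3028]
tool_rot: [0.111, 0.994, -0.0, -0.0]
force: [-0.1, 0.1, -0.7]
finger_gap: 0.001
```

```bash
python3 go.py -96 .060 .28
```

```text
7.75 [0.6165 0.0725 0.3028] [-0.09  0.14 -0.74] 0.0010815107391302819 y axis deg 77.3 tilt [-0.0009 -0.0007]
target [0.5521 0.0174 0.28  ] shift mm [ 50.7 -67.8  22.8]
```

Request:
servo_tool(
  rows=[
    [[25,-34,0],0,-1],
    [[50,-67,0],0,-1],
    [[51,-68,0],0,-1],
    [[51,-68,15],0,-1],
    [[51,-68,26],0,-1],
    [[51,-68,31],0,-1],
    [[51,-68,31],0,-1],
  ],
)

```text
t: 8.45
tcp_pos: [0.5518, 0.0177, 0.2705]
tool_rot: [0.111, 0.994, -0.0, -0.002]
force: [-0.8, 0.3, -0.4]
finger_gap: -0.001
```

Request:
servo_tool(
  rows=[
    [[0,0,1],0,-1],
    [[0,0,2],0,-1],
    [[0,0,3],0,-1],
    [[0,0,4],0,-1],
    [[0,0,4],0,-1],
  ],
)

```text
t: 8.95
tcp_pos: [0.5519, 0.0177, 0.2678]
tool_rot: [0.11, 0.994, -0.0, -0.001]
force: [-0.9, -0.9, 4.9]
finger_gap: -0.0
```

Request:
servo_tool(
  rows=[
    [[0,0,1],0,-1],
    [[0,0,2],0,-1],
    [[0,0,3],0,-1],
    [[0,0,3],0,-1],
  ],
)

```text
t: 9.35
tcp_pos: [0.552, 0.0177, 0.2646]
tool_rot: [0.11, 0.994, -0.0, -0.001]
force: [-0.1, -0.0, 0.4]
finger_gap: -0.001
```

Request:
servo_tool(
  rows=[
    [[0,0,1],0,-1],
    [[0,0,2],0,-1],
    [[0,0,3],0,-1],
    [[0,0,3],0,-1],
  ],
)

```text
t: 9.75
tcp_pos: [0.5521, 0.0177, 0.2624]
tool_rot: [0.11, 0.994, -0.0, -0.001]
force: [-0.7, 0.5, 6.2]
finger_gap: 0.001
```

Request:
servo_tool(
  rows=[
    [[0,0,1],0,-1],
    [[0,0,2],0,-1],
    [[0,0,2],0,-1],
  ],
)

```text
t: 10.05
tcp_pos: [0.5521, 0.0177, 0.2623]
tool_rot: [0.11, 0.994, -0.001, -0.0]
force: [-4.5, -1.1, 14.3]
finger_gap: 0.001
```

Request:
servo_tool(
  rows=[
    [[0,0,-5],0,-1],
    [[0,0,-20],0,-1],
    [[0,0,-40],0,-1],
    [[0,0,-40],0,-1],
    [[0,0,-40],0,-1],
  ],
)

```text
t: 10.55
tcp_pos: [0.5522, 0.0178, 0.3022]
tool_rot: [0.11, 0.994, -0.001, 0.0]
force: [0.9, 0.1, -0.7]
finger_gap: 0.001
```

```bash
python3 go.py 174 .060 .28
```

```text
10.55 [0.5522 0.0178 0.3022] [ 0.94  0.12 -0.65] 0.000527985705572112 y axis deg 77.4 tilt [ 0.0003 -0.0012]
target [0.4987 0.0834 0.28  ] shift mm [66.5 52.3 22.1]
```

Request:
servo_tool(
  rows=[
    [[33,26,0],0,-1],
    [[66,52,0],0,-1],
    [[67,52,0],0,-1],
    [[67,52,15],0,-1],
    [[67,52,26],0,-1],
    [[67,52,31],0,-1],
    [[67,52,31],0,-1],
  ],
)

```text
t: 11.25
tcp_pos: [0.4982, 0.0827, 0.2699]
tool_rot: [0.11, 0.994, -0.001, -0.001]
force: [0.2, -0.2, -0.1]
finger_gap: -0.002
```

Request:
servo_tool(
  rows=[
    [[0,0,1],0,-1],
    [[0,0,2],0,-1],
    [[0,0,3],0,-1],
    [[0,0,4],0,-1],
    [[0,0,4],0,-1],
  ],
)

```text
t: 11.75
tcp_pos: [0.4982, 0.0825, 0.2665]
tool_rot: [0.111, 0.994, -0.001, -0.001]
force: [0.0, -0.1, 1.2]
finger_gap: 0.0
```

Request:
servo_tool(
  rows=[
    [[0,0,1],0,-1],
    [[0,0,2],0,-1],
    [[0,0,3],0,-1],
    [[0,0,3],0,-1],
  ],
)

```text
t: 12.15
tcp_pos: [0.4982, 0.0825, 0.2632]
tool_rot: [0.111, 0.994, -0.001, -0.001]
force: [-1.6, 0.7, 0.1]
finger_gap: -0.001
```

Request:
servo_tool(
  rows=[
    [[0,0,1],0,-1],
    [[0,0,2],0,-1],
    [[0,0,3],0,-1],
    [[0,0,3],0,-1],
  ],
)

```text
t: 12.55
tcp_pos: [0.4981, 0.0825, 0.2622]
tool_rot: [0.11, 0.994, -0.001, -0.0]
force: [-4.4, 0.1, 17.6]
finger_gap: 0.002
```

Hard at the same height as the other three. Now I'll lift, move toward the start side so the view is clear, and check.

Request:
servo_tool(
  rows=[
    [[0,0,-5],0,-1],
    [[0,0,-25],0,-1],
    [[0,0,-60],0,-1],
    [[0,0,-100],0,-1],
    [[0,0,-130],0,-1],
    [[0,0,-130],0,-1],
  ],
)

```text
t: 13.15
tcp_pos: [0.4996, 0.0828, 0.3963]
tool_rot: [0.11, 0.994, -0.0, 0.004]
force: [1.0, -0.1, -0.1]
finger_gap: -0.005
```

Request:
servo_tool(
  rows=[
    [[20,40,0],0,-1],
    [[40,80,0],0,-1],
    [[60,120,0],0,-1],
    [[80,160,0],0,-1],
    [[100,200,0],0,-1],
    [[120,240,0],0,-1],
    [[140,280,0],0,-1],
    [[150,300,0],0,-1],
  ],
)

```text
t: 13.95
tcp_pos: [0.4175, 0.4113, 0.3936]
tool_rot: [0.109, 0.994, -0.001, 0.004]
force: [0.1, -0.2, -0.5]
finger_gap: -0.003
```

```bash
python3 m.py pics/end.png
python3 - <<'E'
from h import *
s,f,P=snap("top"); z=P[...,2]; v,u=np.mgrid[0:400,0:640]
c=np.array([.5584,.0771]); d=P[...,:2]-c; r=np.hypot(d[...,0],d[...,1]); a=np.degrees(np.arctan2(d[...,1],d[...,0]))
for k in(-6,84,174,-96):
    print(k,[round(float(np.nanmedian(z[(abs(r-.061)<.004)&(abs((a-k-o+180)%360-180)<8)])),4) for o in(-30,0,30)])
print(sense()["tcp_pos"],sense()["force"])
E
```

```text
{'c': array([0.5589, 0.0772]), 'R': np.float64(0.061), 'n': 618, 'tab': np.float64(nan), 'tabr': np.float64(nan), 'nt': 0}
{-180: np.float64(0.09), -150: np.float64(0.0898), -120: np.float64(0.089), -90: np.float64(0.0901), -60: np.float64(0.0894), -30: np.float64(0.0898), 0: np.float64(0.0896), 30: np.float64(0.089), 60: np.float64(0.0891), 90: np.float64(0.0896), 120: np.float64(0.0894), 150: np.float64(0.0899)}
-6 [0.0887, 0.0893, 0.0896]
84 [0.09, 0.0899, 0.0892]
174 [0.0867, 0.0861, 0.0888]
-96 [0.0888, 0.0899, 0.0895]
[0.41759873 0.41098775 0.39348217] [-0.27143938 -0.6150119   0.23706208]
```

View pics/end.png

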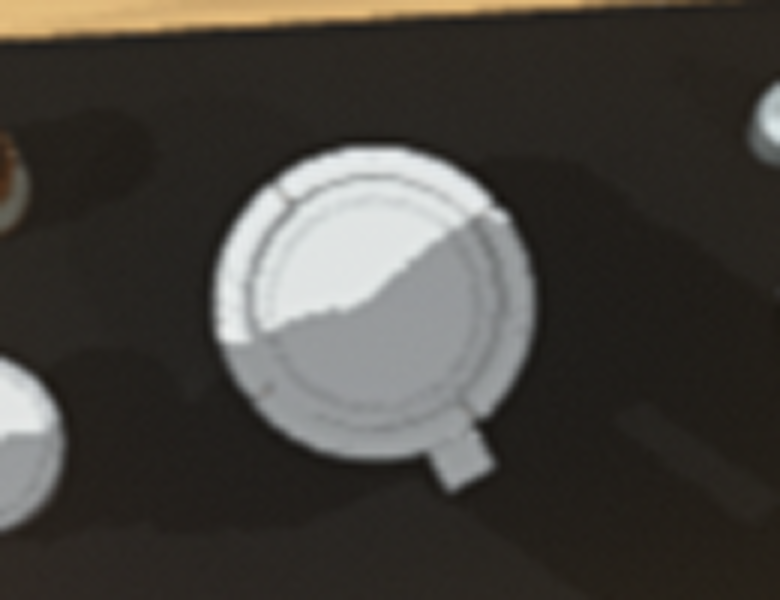

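The rim is at about 89.5 mm all round (3 mm mat + 86.5 mm), so all four sections are shut. The lid is still centred at crop (375,303), unmoved, with only the arm's shadow across it. I'll let the arm settle and hand in.

Request:
servo_tool(
  rows=[
    [[0,0,0],0,-1],
    [[0,0,0],0,-1],
    [[0,0,0],0,-1],
  ],
)

```text
t: 14.35
tcp_pos: [0.418, 0.4098, 0.3931]
tool_rot: [0.109, 0.994, -0.001, 0.003]
force: [-0.9, 0.2, -0.3]
finger_gap: -0.0
```

```bash
python3 -c "
from station import *
print(sense()['qd'].round(3)); print(sign_off())"
```

```text
[-0.004 -0.007 -0.006 -0.001  0.001  0.001]
the job is handed in; nothing more can be done
None
```

All four rim sections of the wide white tub are pressed shut, and the job was handed in at about 14.4 s of the 48 s allowed. I pressed each section near its middle with the closed fingertips. Each one gave way, then went hard at the same tool height (TCP z 0.262 m). The highest force I read was about 18 N, though I only read it at the end of each move.

- **Rim height:** the last depth check put the rim at 89–90 mm above the bench all round, down from about 95.5 mm. That matches the shut height of 86.5 mm plus the 3 mm mat. A second, coarser depth reading, which did not mask out points off the white lid, gave 86–87 mm on the tab section. It probably took in points beyond the rim edge; the masked reading there was 90 mm.
- **Tub position:** the tub's measured centre moved less than 1 mm. I did not measure its tilt separately, but the even rim height shows it is level.
- **Other things on the bench:** I did not re-measure them, but the arm stayed clear of them on every move.
- **Arm at the end:** it was almost still, clear of everything at TCP z 0.39 m, and the force reading was near zero.

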